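Chock a row of reagent bottles on the shaker

TASK

Three bottles lie loose on their sides on the shaker platform. Slide the clamp bar along by its winged knob until the row is closed up against the end stop and the bar's sprung face is pressed about half way back; holding it there, push the knob down against its spring and twist it a quarter turn clockwise, so that it clicks up and stays locked when let go. Never force the sprung face hard to the end of its travel, and leave the other things on the bench alone.

Things in the scene. Friction and masses are not known exactly. Their poses are not given: they have to be found in the camera images.
- shaker: orbital shaker, white housing with a 260 x 360 mm aluminium platform on top (platform top 96 mm, rubber mat top 98 mm above the bench). Origin: centre of its footprint on the bench. Its y axis is the sliding direction of the clamp bar, towards the end stop; its -x side is the control panel, facing the robot. Fixed.
- end_stop: end stop across the far end of the slide, on the left seen from the robot: a fixed bracket 170 mm long, 40 mm high (origin: middle of its foot on the platform, at shaker y = 168 mm) with a rubber-faced pad in front of it that two screws set out. The pad's face stands 11 to 25 mm before the origin, along shaker -y, set differently each time and not measured: the row must be felt to come up against it.
- clamp_bar (a joint): sliding of the clamp bar along the shaker's y, m, 0 (away from the stop) to 0.125. It runs on rails with about 1 N of drag. The knob axis stands at shaker x = -100 mm, y = -148 mm + this value.
- press_face (a joint): how far the sprung rubber-faced plate (150 x 32 mm) of the bar is pressed back, m: 0 free, 0.010 end of its travel; spring 1.6 N per mm, so half way is 8 N. The bottles rub on the mat and on one another, so that moving the row alone takes up to 5 N, in jerks.
- push_face (a point): centre of that plate's front face; 33 mm ahead of the knob axis (along shaker +y) while not pressed, 128 mm above the bench
- lock_stem (a joint): how far the lock knob is pushed down, m: 0 up, 0.0105 fully down. The cross pin is free to turn when it is beyond 0.008; locked, it clicks up to about 0.005. Pushing takes 2 N at first, 16 to 19 N at 8 mm and up to 25 N fully down: after 1 mm a sprung foot meets the round-toothed rack on the near rail (pitch 4 mm) and holds the bar, which may shift up to 2 mm as it seats. Slide the bar with the knob up.
- lock_knob (a joint): turn of the lock knob, rad: 0 to 0.12 as found (unlocked), grows clockwise seen from above, end stop 1.62. Between 0.25 and 1.3 it can stand only when pushed down; beyond 1.3 it clicks up, locked, when let go.
- knob_grip (a point): middle of the knob's upright wing, 185 mm above the bench with the knob up. The wing is 12 mm thick (its y), 42 mm long (its x, across the sliding direction when unlocked) and 32 mm tall (from 19 mm below to 13 mm above this point); it stands on a round skirt 46 mm across that can be pushed on from above.
- bottle_1: amber bottle with a red screw cap, 60 mm across, 126 mm long, 0.14 to 0.24 kg, lying across the sliding direction, cap to the robot; next to the clamp bar. Origin: centre of its base; z axis: towards the cap.
- bottle_1_mid (a point): point on the axis of bottle 1, 60 mm from its base, 30 mm above the mat
- bottle_2: amber bottle with a red screw cap, 60 mm across, 126 mm long, 0.14 to 0.24 kg, lying across the sliding direction, cap to the robot; the middle one. Origin: centre of its base; z axis: towards the cap.
- bottle_2_mid (a point): point on the axis of bottle 2, 60 mm from its base, 30 mm above the mat
- bottle_3: amber bottle with a red screw cap, 60 mm across, 126 mm long, 0.14 to 0.24 kg, lying across the sliding direction, cap to the robot; next to the end stop. Origin: centre of its base; z axis: towards the cap.
- bottle_3_mid (a point): point on the axis of bottle 3, 60 mm from its base, 30 mm above the mat
- spare_bottle: another amber bottle, 60 x 126 mm, standing on the bench beside the shaker; to be left alone. Origin under its middle.
- marker: marker pen 130 mm long lying in front of the shaker; to be left alone. Origin under its middle.
- tape: tape roll 85 mm across, 25 mm high, lying left of the shaker; to be left alone. Origin under its middle.
- bulb: rubber pipette bulb, 71 mm; to be left alone. Origin under its middle.
- bench_timer: timer 60 x 66 x 18 mm; to be left alone. Origin under its middle.
- coverslips: small flat box 46 x 62 x 16 mm; to be left alone. Origin under its middle.

How it is judged (in metres and radians):
On the way, in this order (a step that is already met when the one before it is completed fails the run):
1. the row is closed up against the end stop and the sprung face is pressed back, the knob not yet turned (distance between bottle_1_mid and bottle_2_mid below 0.065 m and distance between bottle_2_mid and bottle_3_mid below 0.065 m and contact force between end_stop and bottle_3 above 0.5 N and angle between the z axis of each of bottle_1, bottle_2, bottle_3 and the x axis of shaker, either way round below 0.1 rad and z of each of bottle_1_mid, bottle_2_mid, bottle_3_mid in the frame of shaker below 0.133 m and value of joint press_face between 0.0015 and 0.0085 m and value of joint lock_knob below 0.3 rad), for 0.1 s.
2. the knob has been pushed down and turned under its catch (value of joint lock_knob above 1.2 rad and value of joint lock_stem above 0.0035 m), for 0.1 s.
At the end, for the whole second after the job is handed in: Row lying flat, square to 0.1 rad, bottle axes within 65 mm of each other the last pressing on the stop (over 0.5 N); sprung face pressed back 1.5 to 8.5 mm; knob turned over 1.25 rad and clicked up (3.5 to 7 mm down); bottles at rest (distance between bottle_1_mid and bottle_2_mid below 0.065 m and distance between bottle_2_mid and bottle_3_mid below 0.065 m and contact force between end_stop and bottle_3 above 0.5 N and angle between the z axis of each of bottle_1, bottle_2, bottle_3 and the x axis of shaker, either way round below 0.1 rad and z of each of bottle_1_mid, bottle_2_mid, bottle_3_mid in the frame of shaker below 0.133 m and value of joint press_face between 0.0015 and 0.0085 m and value of joint lock_knob above 1.25 rad and value of joint lock_stem between 0.0035 and 0.007 m and linear speed of each of bottle_1, bottle_2, bottle_3 below 0.02 m/s); the robot touches nothing.
It fails at once if the sprung face is driven hard to its stop (contact force between press_face and bottle_1 above 20 N).
It fails at once if another thing on the bench is moved more than 30 mm (distance of any of spare_bottle, marker, tape, bulb, bench_timer, coverslips from where it was at the start of the episode above 0.03 m).
It also fails if it takes over 51 s, if anything falls off the work surface, if the arm or the gripper's body presses on something with over 40 N, if the wrist force passes 120 N, or if a joint passes its speed limit or range.

ROBOT

A 6-joint arm with a two-finger parallel gripper is mounted at the origin on a cart in front of the work surface, level with it; the furniture and walls round the work are solid. World frame = base frame: x ahead of the robot, y to its left, z up, the work surface at z = 0. Lengths are in m, angles in degrees, forces in N, time in s.
With the tool pointing down it reaches from about 0.35 to 0.875 m from the base axis. Payload 4.2 kg.
Tool frame: the origin (TCP) lies between the finger pads; the fingertips stand 8 mm ahead of it and the grasp point (between the pads) lies 11 mm behind it; z points along the fingers, y is the line along which they close (so a half turn about z gives the same grasp; the last joint's range is limited). The gripper opens to 87 mm and grips with 3 to 60 N. Pads are 19 mm wide; open, the fingers measure 117 mm over their backs; the gripper's body (75 mm by 190 mm) begins 51 mm behind the grasp point.
Start: joints at [85.749, 22.042, 0.453, 0, -68.411, -14.817], TCP at [0.204, 0.591, 0.231] pointing down, gripper open.
Joint ranges: [-179.83, 179.83], [-69.29, 118.12], [-61.27, 80.66], [-181.25, 117.63], [-171.15, -9.14], [-177.46, 177.46]. Speed limits (degrees/s): [159.86, 159.86, 180, 180, 180, 180].

INTERFACE

Orientations are given as a 3x3 rotation matrix whose columns are the frame's x, y, z axes.
In Python, from station import sense, capture, camera_model, finish_job, find_in gives the robot as it stands. The module is installed in compiled form; this text tells all that it offers.
- The arm moves only by the tool arm_command, never from a script. Its argument "motion" is a list of rows, each a list of 7 numbers: the finger opening in mm, from 0 to 87, then the shift along the tool's x, y, z in mm, then the turn, a rotation vector about the tool's x, y, z in rad. In form: [[jaw, dx, dy, dz, rx, ry, rz], ...]. A call has 1 to 8 rows; each row shifts and turns the commanded pose from where the row before left it, along the tool's axes as they then stand; what a row does not reach is not made up. A row lasts 1/10 s, in which the tool goes at most 50 mm and 8.59 degrees, less where a joint would pass 70% of its speed; a pose out of reach is approached as far as the arm can. A call with a gripper value outside its range is refused whole. The fingers move at their own pace and stop on an object; the grip force is fixed at half the most. Time passes only in rows, so rows that do not move let the fingers close. It gives the time, the measured TCP pose, the force, the opening and the grip force at its end, in the units of the state.
- sense(): the state, without advancing time (a new reading comes with each control period).
- capture(name): name is "side" or "top"; returns the picture (420x560x3 uint8, red, green, blue); there is no depth.
- camera_model(name): a dict with "fx", "fy", "cx", "cy" (pixels), "R" (3x3) and "t" (3): a world point X has camera coordinates R X + t. Camera axes: x right, y down, z forward; pixel columns grow to the right and rows downward; lengths in m; the calibration is good to about 2 mm. A picture is of the moment at which its call begins. camera_model takes no time and is no camera call.
- finish_job(): hands the job in; it is judged then, once.
Trained networks look in the newest picture that a camera, given by its name, has taken for a name from the list of things; names that differ only in an ending like _2 or _b are one class to them, and where a whole thing is asked for, a point or a joint stands for the part that bears it (a point fixed in the world has none). Each returns a list of dicts, best first, with "p" (0 to 1); they miss things now and then, are a little off and sometimes report something else, mostly with a low value. They report only what shows in the picture. A call takes as long as a camera call.
- find_in(target, camera): "location" ([row, column] in pixels, amid what is visible of it).
The state is a dict: "time_s": time; "joints": joint angles; "joint_velocities": joint speeds; "effort": joint torques, N m; "tcp_pos": TCP position; "ee_rot": TCP orientation; "wrist_force": force on the tool from outside, world axes, zero at the start; "moment": the same for the moment, N m; "gripper_width": opening from 0.0 (shut) to 1.0 (fully open); "gripper_force": force on a finger pad.
Only numpy, scipy, OpenCV 4.12 (cv2) and the standard library are available. Lean on these libraries where they do the work, as an engineer would, in place of code of your own. Each camera call takes 0.05 s, during which the arm holds its last target. There are 200 camera calls.

## Working session

There is one attempt and no reset: what is moved stays moved. The work goes in short steps, Python scripts to look and compute and a tool call to move; the robot and the scene stay as the last step left them, time stands still between calls to the robot, and variables do not carry over. Pictures are saved under pics/ and viewed, at most 10 in all, crops included, and the job is handed in when it is done.

Besides the shell and the picture viewer there is one more tool, called after "Request:" as name(argument=value, ...) on one line, values as JSON. arm_command: Moves the arm, as the interface text tells. Its arguments: {"type":"object","properties":{"motion":{"type":"array"}},"required":["motion"]}

```bash
mkdir -p pics
cat > h.py <<'E'
import numpy as np, cv2
from station import sense, capture, camera_model, finish_job, find_in
def ray(cam,px):
    m=camera_model(cam);R=np.array(m["R"]);t=np.array(m["t"])
    d=R.T@np.array([(px[1]-m["cx"])/m["fx"],(px[0]-m["cy"])/m["fy"],1]);return -R.T@t,d
def atz(cam,px,z):
    o,d=ray(cam,px);return o+d*(z-o[2])/d[2]
def proj(cam,X):
    m=camera_model(cam);c=np.array(m["R"])@np.array(X)+np.array(m["t"])
    return [m["fy"]*c[1]/c[2]+m["cy"],m["fx"]*c[0]/c[2]+m["cx"]]
E
python3 - <<'E'
from h import *
s=sense();print(s)
for c in("side","top"):
    cv2.imwrite(f"pics/{c}0.png",capture(c)[:,:,::-1]);print(c,ray(c,(210,280)))
    for n,z in(("knob_grip",.185),("push_face",.128),("bottle_1_mid",.128),("shaker",.09),("end_stop",.12),("lock_knob",.185)):
        for d in find_in(n,c)[:3]:print(n,np.round(d["location"]),round(d["p"],2),atz(c,d["location"],z).round(3))
E
```

```text
{'time_s': 0.0, 'joints': array([ 8.57493188e+01,  2.20911043e+01,  3.79336792e-01, -3.05863657e-02,
       -6.84101704e+01, -1.48169178e+01]), 'joint_velocities': array([-0.01701168, -0.008366  ,  0.00756908, -0.04044031,  0.05164403,
        0.02964777]), 'effort': array([-7.50345625e-04, -3.90666068e+01,  1.87408000e+01,  4.21989128e+00,
        1.10255083e-02, -1.88803856e-04]), 'tcp_pos': array([0.20395595, 0.59016324, 0.2294488 ]), 'ee_rot': array([[ 9.45069464e-01, -3.26868907e-01, -6.52755138e-04],
       [-3.26869552e-01, -9.45067165e-01, -2.08552156e-03],
       [ 6.47947039e-05,  2.18432852e-03, -9.99997612e-01]]), 'wrist_force': array([ 0.47579765, -0.21250133,  0.07226961]), 'moment': array([ 0.01803247, -0.032335  ,  0.01952249]), 'gripper_force': 0.0, 'gripper_width': 1.0004451254013105}
side (array([-0.04400554, -1.10767941,  0.62072384]), array([ 0.45860404,  0.81084051, -0.36364333]))
knob_grip [226. 291.] 0.66 [ 0.476 -0.241  0.185]
knob_grip [205. 286.] 0.33 [ 0.539 -0.111  0.185]
knob_grip [211. 226.] 0.2 [ 0.383 -0.067  0.185]
push_face [229. 320.] 0.54 [ 0.596 -0.188  0.128]
shaker [245. 297.] 0.82 [ 0.535 -0.171  0.09 ]
shaker [226. 325.] 0.59 [ 0.672 -0.105  0.09 ]
end_stop [205. 260.] 0.51 [0.559 0.081 0.12 ]
lock_knob [225. 292.] 0.86 [ 0.482 -0.236  0.185]
top (array([ 0.27415714, -0.04044246,  1.43047998]), array([ 0.20571398, -0.00908724, -0.97864041]))
knob_grip [227. 342.] 0.72 [ 0.491 -0.218  0.185]
push_face [197. 328.] 0.65 [ 0.586 -0.189  0.128]
bottle_1_mid [193. 315.] 0.81 [ 0.599 -0.151  0.128]
shaker [211. 299.] 0.82 [ 0.553 -0.107  0.09 ]
shaker [189. 262.] 0.27 [0.619 0.001 0.09 ]
end_stop [188. 239.] 0.8 [0.613 0.064 0.12 ]
lock_knob [231. 345.] 0.78 [ 0.479 -0.227  0.185]
```

Run:
```python
import cv2
for c,(r0,r1,a,b) in {"side":(150,330,170,410),"top":(130,280,190,390)}.items():
    i=cv2.imread(f"pics/{c}0.png")[r0:r1,a:b];k=800/(b-a);cv2.imwrite(f"pics/{c}0c.png",cv2.resize(i,(800,int((r1-r0)*k)),interpolation=2))
```

```text
(no output)
```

View pics/side0c.png

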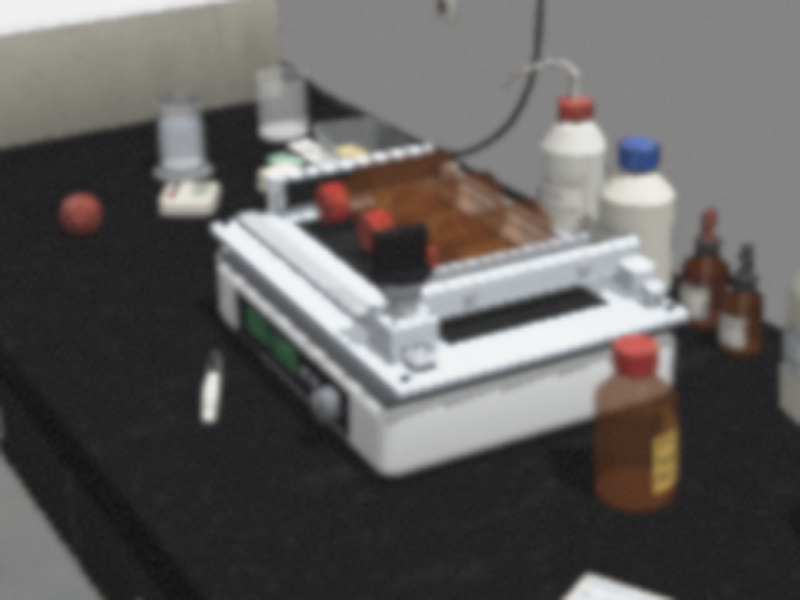

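View pics/top0c.png

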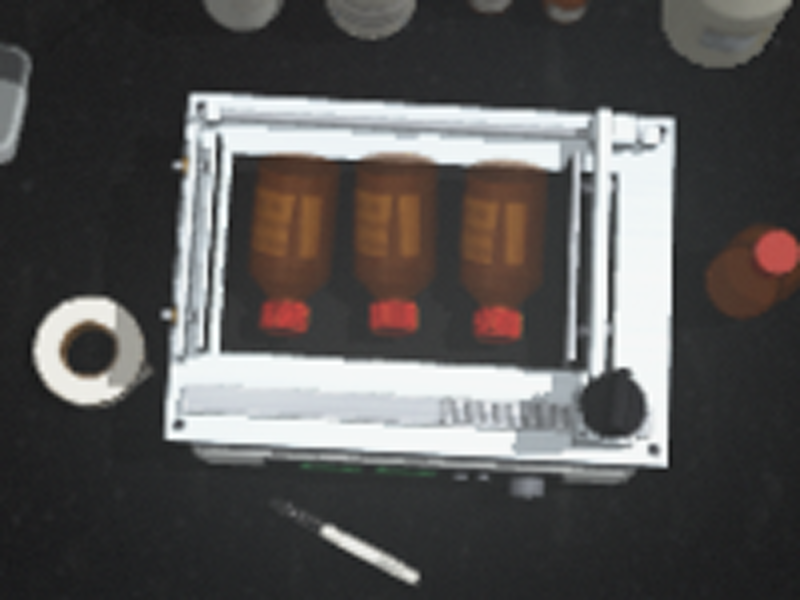

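The side view shows the shaker with the black knob at crop (400,250). In the top view the platform corners are at crop (190,93), (676,118), (667,466) and (165,438). The knob is at about (612,400), and the three bottles have small gaps between them.

Run:
```python
from h import *
C=[(190,93),(676,118),(667,466),(165,438)]
P=np.array([atz("top",(130+y/4,190+x/4),.096)for x,y in C]);print(P.round(4))
m=[[.13,.18],[.13,-.18],[-.13,-.18],[-.13,.18]];c=P[:,:2].mean(0);q=P[:,:2]-c;m=np.array(m)
th=np.arctan2((m[:,0]*q[:,1]-m[:,1]*q[:,0]).sum(),(m*q).sum());print("c",c,"yaw",np.degrees(th))
R=np.array([[np.cos(th),-np.sin(th)],[np.sin(th),np.cos(th)]]);print("res",(q-m@R.T).round(4).tolist())
for cam,px in(("top",(227,342)),("side",(226,291)),("side",(225,292))):
    X=atz(cam,px,.185);print("knob",X,R.T@(X[:2]-c))
k=c+R@[-.1,-.148];print("q=0 knob",k,proj("top",[*k,.185]),proj("side",[*k,.185]),proj("top",[*k,.198]))
Y=np.column_stack
s=sense()
# tool y along shaker y (either sign), z down
o=s["ee_rot"];yt=o[:2,1];
for sg in(1,-1):
    v=sg*R[:,1];print("turn world yaw",np.degrees(np.arctan2(yt[0]*v[1]-yt[1]*v[0],yt@v)))
```

```text
[[ 0.7254  0.0742  0.096 ]
 [ 0.7094 -0.2858  0.096 ]
 [ 0.4501 -0.2725  0.096 ]
 [ 0.4674  0.0859  0.096 ]]
c [ 0.58809299 -0.09955412] yaw -2.686915669797389
res [[-0.001, 0.0001], [-0.0001, -0.0003], [0.0003, 0.0007], [0.0007, -0.0005]]
knob [ 0.4907539  -0.21874232  0.185     ] [-0.09164472 -0.12362025]
knob [ 0.47504159 -0.24164176  0.185     ] [-0.10626628 -0.14723108]
knob [ 0.48020754 -0.23775974  0.185     ] [-0.10128799 -0.14311116]
q=0 knob [ 0.48126493 -0.24270358] [np.float64(230.56186128658473), np.float64(350.9994382723469)] [np.float64(225.59005799224875), np.float64(293.45070970602677)] [np.float64(229.7641834470094), np.float64(351.7755354689114)]
turn world yaw -163.62315809972338
turn world yaw 16.376841900276613
```

Run:
```python
import cv2
a=cv2.imread("pics/top0.png")[200:250,315:365];b=cv2.imread("pics/side0.png")[205:255,265:315]
cv2.imwrite("pics/k.png",cv2.hconcat([cv2.resize(x,(400,400),interpolation=2) for x in(a,b)]))
```

```text
(no output)
```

View pics/k.png

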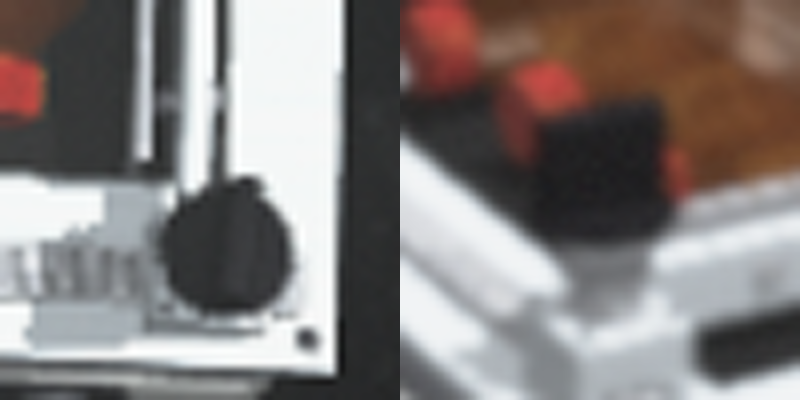

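```bash
cat >> h.py <<'E'
th=np.radians(-2.687);c=np.array([.5881,-.0996]);R2=np.array([[np.cos(th),-np.sin(th)],[np.sin(th),np.cos(th)]])
def S(X): return np.r_[R2.T@(np.array(X)[:2]-c),X[2]]
def st():
    s=sense();R=s["ee_rot"];f=s["wrist_force"]
    print("t",round(s["time_s"],2),"shk mm",(S(s["tcp_pos"])*1e3).round(1),"tool x in shk",np.degrees(np.arctan2(*(R2.T@R[:2,0])[::-1])).round(2),"z",R[:,2].round(3),"F shk",(R2.T@f[:2]).round(2),f[2].round(2),"M",s["moment"].round(2),"w",round(s["gripper_width"]*87,1),"gf",s["gripper_force"],"J",s["joints"].round(1))
E
python3 - <<'E'
from h import *
st()
print("skirt",S(atz("top",(231,343.5),.163)),"wing",S(atz("top",(229.5,344.5),.195)))
print("face",S(atz("top",(130+155/4,190+570/4),.144)),S(atz("top",(130+360/4,190+570/4),.144)))
for x,y in((295,165),(395,165),(505,170)):print("bottle",S(atz("top",(130+(y+60)/4,190+x/4),.15)))
E
```

```text
t 0.7 shk mm [-415.9  671.5  230.6] tool x in shk -16.38 z [ 0.  0. -1.] F shk [-0.38 -0.3 ] 0.7 M [ 0.   -0.01 -0.03] w 86.8 gf 0.0 J [ 85.8  22.    0.5   0.  -68.4 -14.8]
skirt [-0.09852598 -0.1309358   0.163     ] wing [-0.09983773 -0.12905949  0.195     ]
face [ 0.08219351 -0.09748464  0.144     ] [-0.06596814 -0.10215746  0.144     ]
bottle [0.01849092 0.09424582 0.15      ]
bottle [0.02240188 0.02422651 0.15      ]
bottle [ 0.02309008 -0.05299401  0.15      ]
```

Request:
arm_command(motion=[[87, 0, 0, -20, 0, 0, -0.143], [87, 0, 0, -20, 0, 0, -0.143], [87, 0, 0, 0, 0, 0, 0]])

```text
time_s: 1.0
tcp_pos: [0.2047, 0.5922, 0.274]
ee_rot: [[0.999, -0.046, 0.002], [-0.046, -0.999, 0.006], [0.002, -0.007, -1.0]]
wrist_force: [-0.1, 0.5, 1.1]
gripper_width: 0.998
gripper_force: 0.0
```

Request:
arm_command(motion=[[87, 30, 38, 0, 0, 0, 0], [87, 30, 38, 0, 0, 0, 0], [87, 30, 38, 0, 0, 0, 0], [87, 30, 38, 0, 0, 0, 0], [87, 30, 38, 0, 0, 0, 0], [60, 30, 38, 0, 0, 0, 0], [50, 10, 48, 0, 0, 0, 0], [50, 10, 48, 0, 0, 0, 0]])

```text
time_s: 1.8
tcp_pos: [0.3889, 0.2555, 0.2696]
ee_rot: [[0.999, -0.05, -0.001], [-0.05, -0.999, -0.001], [-0.001, 0.001, -1.0]]
wrist_force: [0.9, -0.4, -0.1]
gripper_width: 0.812
gripper_force: 0.0
```

Request:
arm_command(motion=[[50, 10, 48, 0, 0, 0, 0], [50, 10, 48, 0, 0, 0, 0], [50, 10, 48, 0, 0, 0, 0], [50, 10, 48, 0, 0, 0, 0], [50, 10, 48, 0, 0, 0, 0], [50, 10, 48, 0, 0, 0, 0], [50, 10, 48, 0, 0, 0, 0], [50, 10, 48, 0, 0, 0, 0]])

```text
time_s: 2.6
tcp_pos: [0.4503, -0.1316, 0.2702]
ee_rot: [[0.999, -0.049, 0.0], [-0.049, -0.999, 0.0], [0.0, -0.0, -1.0]]
wrist_force: [1.0, 0.3, -0.2]
gripper_width: 0.574
gripper_force: 0.0
```

```bash
python3 -c "
from h import *;st()"
```

```text
t 2.6 shk mm [-136.2  -38.4  270.2] tool x in shk -0.13 z [ 0.  0. -1.] F shk [1.03 0.35] -0.22 M [ 0.04 -0.16 -0.02] w 50.0 gf 0.0 J [  3.6   4.9 -16.6  -0.  -68.5  83.6]
```

Request:
arm_command(motion=[[50, 18, 46, 0, 0, 0, 0], [50, 18, 46, 0, 0, 0, 0], [50, 0, 0, 20, 0, 0, 0], [50, 0, 0, 0, 0, 0, 0], [50, 0, 0, 0, 0, 0, 0]])

```text
time_s: 3.1
tcp_pos: [0.4818, -0.223, 0.25]
ee_rot: [[0.999, -0.048, -0.002], [-0.048, -0.999, 0.0], [-0.002, -0.0, -1.0]]
wrist_force: [-0.6, 0.1, 0.2]
gripper_width: 0.576
gripper_force: 0.0
```

Run:
```python
from h import *
st()
ims=[]
for cam,(r,cc) in(("top",(228,343)),("side",(218,300))):
    i=capture(cam)[:,:,::-1];ims.append(cv2.resize(i[r-35:r+35,cc-35:cc+35],(400,400),interpolation=2))
    X=sense()["tcp_pos"];print(cam,proj(cam,X+[0,0,-.008]),[ (np.round(d["location"],1),round(d["p"],2)) for d in find_in("knob_grip",cam)[:2]])
cv2.imwrite("pics/k2.png",cv2.hconcat(ims))
```

```text
t 3.1 shk mm [-100.4 -128.3  250. ] tool x in shk -0.05 z [-0.002  0.    -1.   ] F shk [-0.57  0.07] 0.17 M [-0.03 -0.06 -0.02] w 50.1 gf 0.0 J [ -7.3  12.1 -10.8   0.  -67.2  94.6]
top [np.float64(226.4102051337153), np.float64(346.777137084673)] [(array([236.2, 342.4]), 0.49)]
side [np.float64(200.05215628951683), np.float64(289.2666154651376)] [(array([225.9, 289.9]), 0.63)]
```

View pics/k2.png

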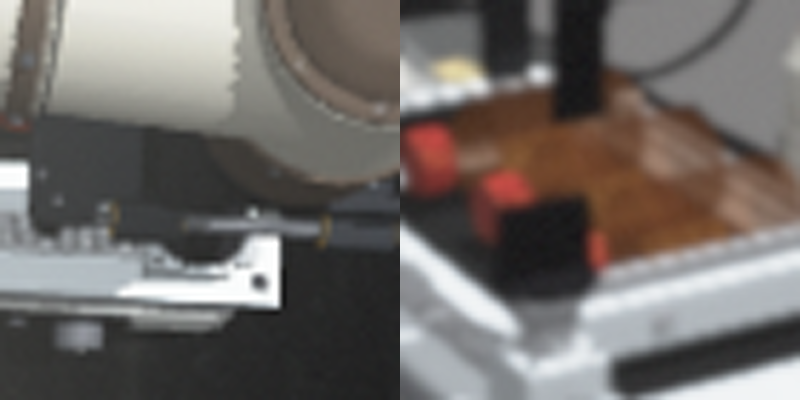

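The knob is centred between the fingers in the side view: fingers at crop columns 505 and 580, knob at (545,235). I'm descending to grip the wing.

Request:
arm_command(motion=[[50, 0, 2, 30, 0, 0, 0], [50, 0, 0, 30, 0, 0, 0], [40, 0, 0, 13, 0, 0, 0], [20, 0, 0, 0, 0, 0, 0], [12, 0, 0, 0, 0, 0, 0], [8, 0, 0, 0, 0, 0, 0], [8, 0, 0, 0, 0, 0, 0], [8, 0, 0, 0, 0, 0, 0]])

```text
time_s: 4.1
tcp_pos: [0.4827, -0.2252, 0.1785]
ee_rot: [[0.999, -0.047, 0.002], [-0.047, -0.999, -0.0], [0.002, 0.0, -1.0]]
wrist_force: [-0.6, 0.3, 0.5]
gripper_width: 0.134
gripper_force: 11.0
```

```bash
python3 -c "
from h import *;st()"
```

```text
t 4.1 shk mm [ -99.4 -130.4  178.5] tool x in shk 0.01 z [ 0.002 -0.    -1.   ] F shk [-0.62  0.3 ] 0.51 M [0.22 0.1  0.03] w 11.7 gf 10.96569391200319 J [ -7.6  15.7 -17.   -0.  -57.2  94.9]
```

Request:
arm_command(motion=[[8, 0, -3, 0, 0, 0, 0], [8, 0, -4, 0, 0, 0, 0], [8, 0, -4, 0, 0, 0, 0], [8, 0, -4, 0, 0, 0, 0], [8, 0, -4, 0, 0, 0, 0], [8, 0, -4, 0, 0, 0, 0], [8, 0, -4, 0, 0, 0, 0], [8, 0, -3, 0, 0, 0, 0]])

```text
time_s: 4.9
tcp_pos: [0.484, -0.1948, 0.1777]
ee_rot: [[0.999, -0.047, 0.001], [-0.047, -0.999, -0.0], [0.001, 0.0, -1.0]]
wrist_force: [1.8, -1.2, 1.2]
gripper_width: 0.135
gripper_force: 30.0
```

```bash
python3 -c "
from h import *;st()"
```

```text
t 4.9 shk mm [ -99.5 -100.   177.7] tool x in shk 0.02 z [ 0.001 -0.    -1.   ] F shk [ 1.84 -1.11] 1.18 M [-0.41 -0.51  0.  ] w 11.7 gf 29.999947920441628 J [ -4.1  14.7 -18.5  -0.  -56.8  91.4]
```

Request:
arm_command(motion=[[8, 0, -2, 0, 0, 0, 0], [8, 0, -3, 0, 0, 0, 0], [8, 0, -3, 0, 0, 0, 0], [8, 0, -3, 0, 0, 0, 0], [8, 0, -3, 0, 0, 0, 0], [8, 0, -2, 0, 0, 0, 0], [8, 0, -2, 0, 0, 0, 0], [8, 0, 0, 0, 0, 0, 0]])

```text
time_s: 5.7
tcp_pos: [0.4848, -0.177, 0.1777]
ee_rot: [[0.999, -0.047, 0.001], [-0.047, -0.999, -0.0], [0.001, -0.0, -1.0]]
wrist_force: [2.4, -1.3, 0.5]
gripper_width: 0.135
gripper_force: 30.0
```

```bash
python3 -c "
from h import *;st()"
```

```text
t 5.7 shk mm [-99.5 -82.2 177.7] tool x in shk 0.02 z [ 0.001 -0.    -1.   ] F shk [ 2.5 -1.2] 0.45 M [-0.46 -0.96 -0.04] w 11.8 gf 30.000154157169163 J [ -2.   14.2 -19.2  -0.  -56.6  89.4]
```

Request:
arm_command(motion=[[8, 0, -2, 0, 0, 0, 0], [8, 0, -2, 0, 0, 0, 0], [8, 0, -2, 0, 0, 0, 0], [8, 0, -2, 0, 0, 0, 0], [8, 0, 0, 0, 0, 0, 0]])

```text
time_s: 6.2
tcp_pos: [0.4852, -0.1688, 0.1776]
ee_rot: [[0.999, -0.047, 0.001], [-0.047, -0.999, 0.001], [0.001, -0.001, -1.0]]
wrist_force: [3.8, -0.3, 0.7]
gripper_width: 0.132
gripper_force: 30.0
```

```bash
python3 -c "
from h import *;st()"
```

```text
t 6.2 shk mm [-99.6 -73.9 177.6] tool x in shk 0.01 z [ 0.001  0.001 -1.   ] F shk [ 3.81 -0.11] 0.72 M [-0.23 -1.1   0.04] w 11.5 gf 30.00019404105842 J [ -1.1  14.  -19.5  -0.  -56.5  88.4]
```

Request:
arm_command(motion=[[8, 0, -2, 0, 0, 0, 0], [8, 0, -2, 0, 0, 0, 0], [8, 0, 0, 0, 0, 0, 0]])

```text
time_s: 6.5
tcp_pos: [0.4854, -0.1649, 0.1776]
ee_rot: [[0.999, -0.047, 0.001], [-0.047, -0.999, 0.0], [0.001, -0.0, -1.0]]
wrist_force: [3.2, -1.0, 1.0]
gripper_width: 0.136
gripper_force: 30.0
```

Run:
```python
from h import *
st()
i=capture("top")[:,:,::-1];cv2.imwrite("pics/t2.png",cv2.resize(i[130:270,200:380],(800,600),interpolation=2))
```

```text
t 6.5 shk mm [-99.6 -70.1 177.6] tool x in shk 0.02 z [ 0.001  0.    -1.   ] F shk [ 3.21 -0.81] 1.04 M [-0.25 -1.19  0.05] w 11.9 gf 30.000092452391982 J [ -0.6  13.9 -19.7  -0.  -56.4  88. ]
```

View pics/t2.png

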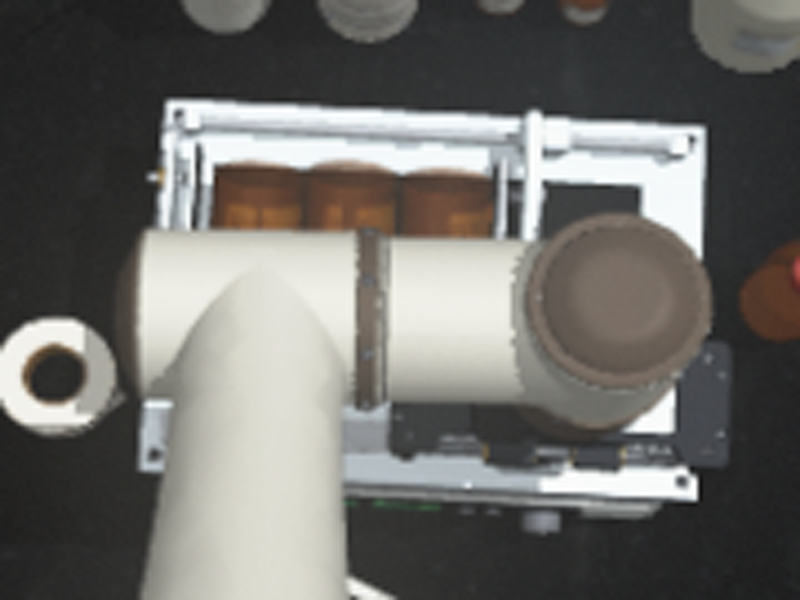

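The bottles are closed up, and bottle 3's left edge (crop x≈215) is just short of the stop pad (≈208). From here I'll go in small steps and feel for contact.

Request:
arm_command(motion=[[8, 0, -1, 0, 0, 0, 0], [8, 0, -1, 0, 0, 0, 0], [8, 0, 0, 0, 0, 0, 0]])

```text
time_s: 6.85
tcp_pos: [0.4854, -0.1632, 0.1776]
ee_rot: [[0.999, -0.047, 0.001], [-0.047, -0.999, 0.0], [0.001, -0.0, -1.0]]
wrist_force: [3.9, -0.2, 0.2]
gripper_width: 0.136
gripper_force: 30.0
```

```bash
python3 -c "
from h import *;st()"
```

```text
t 6.85 shk mm [-99.6 -68.3 177.6] tool x in shk 0.01 z [ 0.001  0.    -1.   ] F shk [3.9  0.03] 0.18 M [-0.36 -1.42 -0.01] w 11.9 gf 30.000302880071104 J [ -0.4  13.8 -19.7  -0.  -56.4  87.7]
```

Request:
arm_command(motion=[[8, 0, -1, 0, 0, 0, 0], [8, 0, -1, 0, 0, 0, 0], [8, 0, 0, 0, 0, 0, 0]])

```text
time_s: 7.15
tcp_pos: [0.4855, -0.1613, 0.1777]
ee_rot: [[0.999, -0.047, 0.001], [-0.047, -0.999, -0.0], [0.001, 0.0, -1.0]]
wrist_force: [5.3, -1.8, 0.5]
gripper_width: 0.136
gripper_force: 30.0
```

```bash
python3 -c "
from h import *;st()"
```

```text
t 7.15 shk mm [-99.6 -66.4 177.7] tool x in shk 0.01 z [ 0.001 -0.    -1.   ] F shk [ 5.41 -1.59] 0.5 M [-0.65 -1.45 -0.01] w 11.8 gf 30.00018708407879 J [ -0.2  13.8 -19.8   0.  -56.4  87.5]
```

Request:
arm_command(motion=[[8, 0, -1, 0, 0, 0, 0], [8, 0, -1, 0, 0, 0, 0], [8, 0, 0, 0, 0, 0, 0]])

```text
time_s: 7.45
tcp_pos: [0.4856, -0.1591, 0.1776]
ee_rot: [[0.999, -0.047, 0.0], [-0.047, -0.999, 0.0], [0.0, -0.0, -1.0]]
wrist_force: [4.8, -1.1, 1.0]
gripper_width: 0.136
gripper_force: 30.0
```

```bash
python3 -c "
from h import *;st()"
```

```text
t 7.45 shk mm [-99.6 -64.2 177.6] tool x in shk 0.01 z [ 0.  0. -1.] F shk [ 4.83 -0.85] 0.96 M [-0.37 -1.5   0.01] w 11.8 gf 30.000202171504498 J [  0.1  13.7 -19.9  -0.  -56.4  87.3]
```

Request:
arm_command(motion=[[8, 0.3, -1, 0, 0, 0, 0], [8, 0, -1, 0, 0, 0, 0], [8, 0, 0, 0, 0, 0, 0]])

```text
time_s: 7.75
tcp_pos: [0.4857, -0.1571, 0.1775]
ee_rot: [[0.999, -0.047, -0.0], [-0.047, -0.999, 0.0], [-0.0, -0.0, -1.0]]
wrist_force: [4.1, -0.7, 1.6]
gripper_width: 0.135
gripper_force: 30.0
```

```bash
python3 -c "
from h import *;st()"
```

```text
t 7.75 shk mm [-99.6 -62.2 177.5] tool x in shk 0.01 z [-0.  0. -1.] F shk [ 4.15 -0.5 ] 1.64 M [-0.22 -1.4   0.02] w 11.7 gf 30.00023554544896 J [  0.3  13.7 -19.9  -0.  -56.4  87. ]
```

Request:
arm_command(motion=[[8, 0.3, -1, 0, 0, 0, 0], [8, 0, -1, 0, 0, 0, 0], [8, 0, 0, 0, 0, 0, 0]])

```text
time_s: 8.05
tcp_pos: [0.4858, -0.1552, 0.1774]
ee_rot: [[0.999, -0.047, -0.001], [-0.047, -0.999, 0.0], [-0.001, -0.0, -1.0]]
wrist_force: [3.3, -0.7, 1.5]
gripper_width: 0.136
gripper_force: 30.0
```

```bash
python3 -c "
from h import *;st()"
```

```text
t 8.05 shk mm [-99.6 -60.3 177.4] tool x in shk 0.01 z [-0.001  0.    -1.   ] F shk [ 3.29 -0.59] 1.46 M [-0.22 -1.11 -0.02] w 11.9 gf 30.00013385899365 J [  0.5  13.7 -20.   -0.  -56.4  86.8]
```

Request:
arm_command(motion=[[8, 0.2, -1, 0, 0, 0, 0], [8, 0, -1, 0, 0, 0, 0], [8, 0, 0, 0, 0, 0, 0]])

```text
time_s: 8.35
tcp_pos: [0.4859, -0.1536, 0.1774]
ee_rot: [[0.999, -0.047, -0.001], [-0.047, -0.999, -0.0], [-0.001, 0.0, -1.0]]
wrist_force: [2.9, -3.4, 1.1]
gripper_width: 0.135
gripper_force: 30.0
```

```bash
python3 -c "
from h import *;st()"
```

```text
t 8.35 shk mm [-99.5 -58.7 177.4] tool x in shk 0.0 z [-0.001 -0.    -1.   ] F shk [ 3.05 -3.28] 1.14 M [-0.95 -0.79  0.01] w 11.8 gf 30.00027125235647 J [  0.8  13.6 -20.    0.  -56.4  86.6]
```

Request:
arm_command(motion=[[8, 0.2, -1, 0, 0, 0, 0], [8, 0, -1, 0, 0, 0, 0], [8, 0, 0, 0, 0, 0, 0]])

```text
time_s: 8.65
tcp_pos: [0.4861, -0.1518, 0.1774]
ee_rot: [[0.999, -0.047, -0.002], [-0.047, -0.999, -0.001], [-0.002, 0.001, -1.0]]
wrist_force: [1.9, -4.5, 0.8]
gripper_width: 0.137
gripper_force: 30.0
```

Run:
```python
from h import *
st()
i=capture("top")[:,:,::-1];cv2.imwrite("pics/t3.png",cv2.resize(i[145:195,220:330],(800,364),interpolation=2))
```

```text
t 8.65 shk mm [-99.5 -56.9 177.4] tool x in shk 0.0 z [-0.002 -0.001 -1.   ] F shk [ 2.14 -4.44] 0.78 M [-1.58 -0.54 -0.  ] w 11.9 gf 30.000323387794197 J [  1.   13.6 -20.1   0.1 -56.4  86.3]
```

View pics/t3.png

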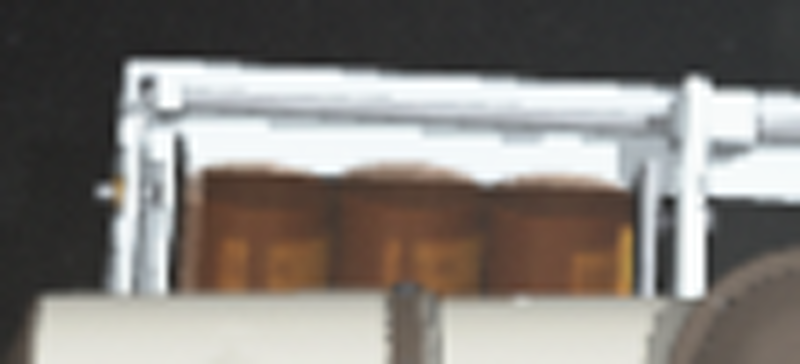

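The row is now against the stop (bottle 3 at the pad, crop x≈185) and the force is rising. I'll press further.

Request:
arm_command(motion=[[8, 0.1, -1, 0, 0, 0, 0], [8, 0, -1, 0, 0, 0, 0], [8, 0, 0, 0, 0, 0, 0]])

```text
time_s: 9.0
tcp_pos: [0.4861, -0.1503, 0.1775]
ee_rot: [[0.999, -0.047, -0.002], [-0.047, -0.999, -0.002], [-0.002, 0.002, -1.0]]
wrist_force: [1.4, -6.9, 1.3]
gripper_width: 0.133
gripper_force: 30.0
```

```bash
python3 -c "
from h import *;st()"
```

```text
t 9.0 shk mm [-99.5 -55.4 177.5] tool x in shk 0.01 z [-0.002 -0.002 -1.   ] F shk [ 1.68 -6.84] 1.27 M [-2.13 -0.48 -0.01] w 11.6 gf 30.000292723998427 J [  1.2  13.6 -20.1   0.1 -56.4  86.1]
```

Request:
arm_command(motion=[[8, 0, -1, 0, 0, 0, 0], [8, 0, -0.5, 0, 0, 0, 0], [8, 0, 0, 0, 0, 0, 0], [8, 0, 0, 0, 0, 0, 0]])

```text
time_s: 9.4
tcp_pos: [0.4862, -0.1492, 0.1776]
ee_rot: [[0.999, -0.047, -0.002], [-0.047, -0.999, -0.002], [-0.002, 0.002, -1.0]]
wrist_force: [1.3, -8.8, 0.7]
gripper_width: 0.133
gripper_force: 30.0
```

```bash
python3 -c "
from h import *;st()"
```

```text
t 9.4 shk mm [-99.5 -54.4 177.6] tool x in shk 0.0 z [-0.002 -0.002 -1.   ] F shk [ 1.7  -8.75] 0.7 M [-2.69 -0.5   0.04] w 11.6 gf 30.00037071760744 J [  1.3  13.5 -20.2   0.2 -56.4  85.9]
```

Request:
arm_command(motion=[[8, 0, 0, 2, 0, 0, 0], [8, 0, 0, 2, 0, 0, 0], [8, 0, 0, 2, 0, 0, 0], [8, 0, 0, 2, 0, 0, 0], [8, 0, 0, 0, 0, 0, 0]])

```text
time_s: 9.9
tcp_pos: [0.4863, -0.1495, 0.1716]
ee_rot: [[0.999, -0.046, -0.002], [-0.046, -0.999, -0.003], [-0.001, 0.003, -1.0]]
wrist_force: [-3.1, -6.0, 12.3]
gripper_width: 0.135
gripper_force: 30.0
```

```bash
python3 -c "
from h import *;st()"
```

```text
t 9.9 shk mm [-99.3 -54.6 171.6] tool x in shk 0.05 z [-0.002 -0.003 -1.   ] F shk [-2.81 -6.15] 12.25 M [-2.09  0.72  0.02] w 11.7 gf 30.002193627879024 J [  1.3  13.9 -20.7   0.2 -55.5  85.9]
```

Request:
arm_command(motion=[[8, 0, 0, 2, 0, 0, 0], [8, 0, 0, 2, 0, 0, 0], [8, 0, 0, 1, 0, 0, 0], [8, 0, 0, 0, 0, 0, 0]])

```text
time_s: 10.3
tcp_pos: [0.4864, -0.1495, 0.1682]
ee_rot: [[0.999, -0.045, -0.001], [-0.045, -0.999, -0.004], [-0.001, 0.004, -1.0]]
wrist_force: [-5.0, -5.5, 19.0]
gripper_width: 0.138
gripper_force: 30.0
```

```bash
python3 -c "
from h import *;st()"
```

```text
t 10.3 shk mm [-99.3 -54.7 168.2] tool x in shk 0.09 z [-0.001 -0.004 -1.   ] F shk [-4.7  -5.72] 19.0 M [-1.62  1.56  0.01] w 12.0 gf 30.00349677633494 J [  1.3  14.1 -21.    0.3 -55.   85.9]
```

Request:
arm_command(motion=[[8, 0, 0, 1.5, 0, 0, 0], [8, 0, 0, 0, 0, 0, 0.08], [8, 0, 0, 0, 0, 0, 0.1], [8, 0, 0, 0, 0, 0, 0.1], [8, 0, 0, 0, 0, 0, 0.1], [8, 0, 0, 0, 0, 0, 0]])

```text
time_s: 10.9
tcp_pos: [0.4863, -0.1498, 0.1678]
ee_rot: [[0.91, -0.414, -0.0], [-0.414, -0.91, -0.004], [0.001, 0.004, -1.0]]
wrist_force: [-6.9, -4.2, 23.2]
gripper_width: 0.136
gripper_force: 30.0
```

```bash
python3 -c "
from h import *;st()"
```

```text
t 10.9 shk mm [-99.3 -54.9 167.8] tool x in shk -21.76 z [-0.    -0.004 -1.   ] F shk [-6.7  -4.55] 23.19 M [-1.57  2.14 -0.01] w 11.9 gf 30.005192421376705 J [  1.3  14.1 -21.1   0.3 -54.9  64. ]
```

Request:
arm_command(motion=[[8, 0, 0, 0, 0, 0, 0.14], [8, 0, 0, 0, 0, 0, 0.14], [8, 0, 0, 0, 0, 0, 0.14], [8, 0, 0, 0, 0, 0, 0.14], [8, 0, 0, 0, 0, 0, 0.14], [8, 0, 0, 0, 0, 0, 0.14], [8, 0, 0, 0, 0, 0, 0.14], [8, 0, 0, 0, 0, 0, 0.14]])

```text
time_s: 11.7
tcp_pos: [0.4859, -0.15, 0.1677]
ee_rot: [[0.02, -1.0, -0.001], [-1.0, -0.02, -0.005], [0.005, 0.002, -1.0]]
wrist_force: [-6.8, -5.6, 24.7]
gripper_width: 0.138
gripper_force: 30.0
```

```bash
python3 -c "
from h import *;st()"
```

```text
t 11.7 shk mm [-99.7 -55.1 167.7] tool x in shk -86.16 z [-0.001 -0.005 -1.   ] F shk [-6.56 -5.88] 24.74 M [-1.68  2.35 -0.02] w 12.0 gf 29.998352313414216 J [  1.3  14.1 -21.1   0.3 -54.9  -0.4]
```

Request:
arm_command(motion=[[8, 0, 0, 0, 0, 0, 0.05], [8, 0, 0, 0, 0, 0, 0], [8, 0, 0, 0, 0, 0, 0]])

```text
time_s: 12.0
tcp_pos: [0.4859, -0.15, 0.1678]
ee_rot: [[-0.024, -1.0, -0.001], [-1.0, 0.024, -0.005], [0.005, 0.001, -1.0]]
wrist_force: [-7.2, -6.7, 24.7]
gripper_width: 0.136
gripper_force: 30.0
```

```bash
python3 -c "
from h import *;st()"
```

```text
t 12.0 shk mm [-99.7 -55.1 167.8] tool x in shk -88.71 z [-0.001 -0.005 -1.   ] F shk [-6.87 -7.02] 24.72 M [-1.73  2.3  -0.05] w 11.8 gf 30.004361788742244 J [  1.3  14.1 -21.1   0.3 -54.9  -2.9]
```

Request:
arm_command(motion=[[8, 0, 0, -3, 0, 0, 0], [8, 0, 0, -3, 0, 0, 0], [8, 0, 0, -3, 0, 0, 0], [8, 0, 0, -1, 0, 0, 0], [8, 0, 0, 0, 0, 0, 0]])

```text
time_s: 12.5
tcp_pos: [0.4857, -0.1497, 0.1734]
ee_rot: [[-0.026, -1.0, -0.003], [-1.0, 0.026, -0.003], [0.003, 0.003, -1.0]]
wrist_force: [0.8, -10.2, 3.1]
gripper_width: 0.132
gripper_force: 30.0
```

```bash
python3 -c "
from h import *;st()"
```

```text
t 12.5 shk mm [-99.9 -54.8 173.4] tool x in shk -88.8 z [-0.003 -0.003 -1.   ] F shk [  1.24 -10.17] 3.05 M [-3.03 -0.18  0.02] w 11.5 gf 30.000319448299706 J [  1.3  13.8 -20.6   0.2 -55.8  -2.9]
```

Request:
arm_command(motion=[[20, 0, 0, 0, 0, 0, 0], [40, 0, 0, 0, 0, 0, 0], [50, 0, 0, 0, 0, 0, 0], [50, 0, 0, -10, 0, 0, 0], [50, 0, 0, -40, 0, 0, 0], [50, 0, 0, -40, 0, 0, 0], [50, 0, 0, 0, 0, 0, 0]])

```text
time_s: 13.2
tcp_pos: [0.4902, -0.1482, 0.2699]
ee_rot: [[-0.025, -1.0, 0.013], [-1.0, 0.025, -0.002], [0.002, -0.013, -1.0]]
wrist_force: [0.3, 0.1, 0.1]
gripper_width: 0.569
gripper_force: 0.0
```

Request:
arm_command(motion=[[50, 0, 40, 0, 0, 0, 0], [50, 0, 40, 0, 0, 0, 0], [50, 40, 20, 0, 0, 0, 0], [50, 40, 0, 0, 0, 0, 0], [50, 40, 0, 0, 0, 0, 0], [50, 0, 0, 0, 0, 0, 0]])

```text
time_s: 13.8
tcp_pos: [0.3835, -0.268, 0.2631]
ee_rot: [[-0.031, -1.0, -0.0], [-1.0, 0.031, -0.0], [0.0, 0.0, -1.0]]
wrist_force: [-1.1, 0.3, 0.3]
gripper_width: 0.577
gripper_force: 0.0
```

Run:
```python
from h import *
st()
ims=[]
for cam,(r,cc,h) in(("top",(200,295,70)),("side",(225,290,50))):
    i=capture(cam)[:,:,::-1];ims.append(cv2.resize(i[r-h:r+h,cc-h:cc+h],(400,400),interpolation=2))
cv2.imwrite("pics/e.png",cv2.hconcat(ims))
```

```text
t 13.8 shk mm [-196.5 -177.8  263.1] tool x in shk -89.07 z [-0. -0. -1.] F shk [-1.11  0.26] 0.32 M [ 0.19 -0.03 -0.02] w 50.2 gf 0.0 J [-15.    5.1 -17.5   0.  -67.5  13.2]
```

View pics/e.png

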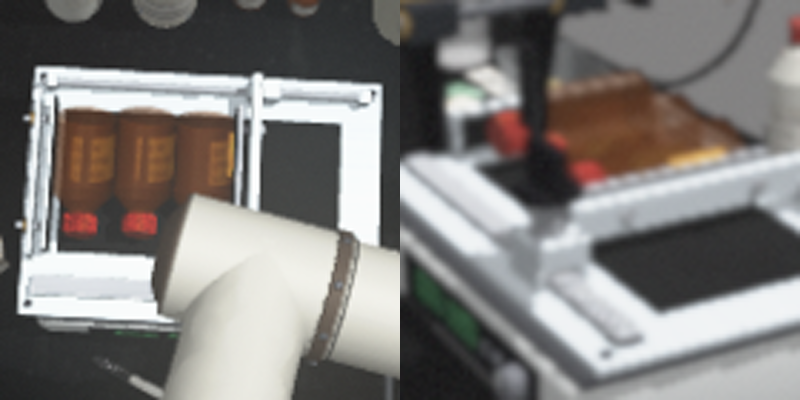

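The row is closed up with the plate still pressed back: the bar-to-plate gap is about 6.3 px against 8 px free. I'll clear the view and check the knob.

Request:
arm_command(motion=[[50, 45, 0, -20, 0, 0, 0], [50, 45, 0, -20, 0, 0, 0], [50, 45, 0, -20, 0, 0, 0], [50, 0, 0, 0, 0, 0, 0]])

```text
time_s: 14.3
tcp_pos: [0.3816, -0.4034, 0.3252]
ee_rot: [[-0.028, -1.0, 0.003], [-1.0, 0.028, -0.004], [0.004, -0.003, -1.0]]
wrist_force: [-0.6, 0.5, -1.1]
gripper_width: 0.571
gripper_force: 0.0
```

Run:
```python
from h import *
ims=[]
for cam,(r,cc,h) in(("top",(210,310,40)),("side",(222,283,35))):
    i=capture(cam)[:,:,::-1];ims.append(cv2.resize(i[r-h:r+h,cc-h:cc+h],(400,400),interpolation=2))
cv2.imwrite("pics/e2.png",cv2.hconcat(ims))
```

```text
(no output)
```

View pics/e2.png

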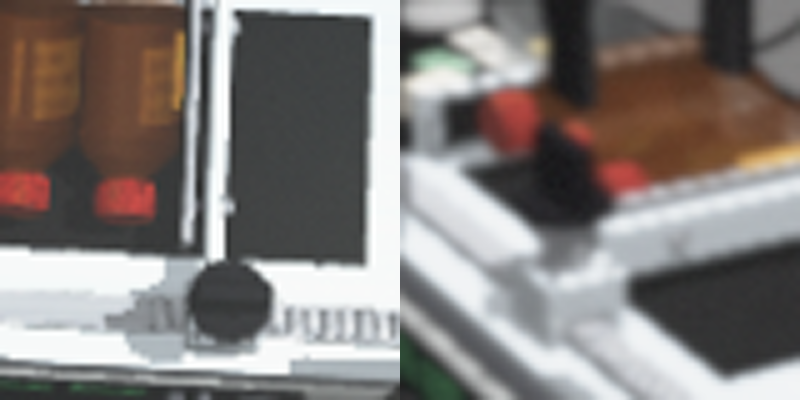

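The wing now lies along the slide (top crop at (230,298)), the knob sits low, and the bottles are square and against the stop. I'm handing in the job.

```bash
python3 -c "
from station import finish_job;print(finish_job())"
```

```text
the job is handed in; nothing more can be done
None
```

The job is handed in, with no verdict returned: the row is closed up against the end stop, the sprung face is pressed back about 5 mm by estimate, and the knob is turned about a quarter turn clockwise and clicked up, with the arm clear.

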